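# Rebuild the swivel of a desk lamp

## Robot

A 7-joint arm with a two-finger parallel gripper is mounted at the origin on the work surface. World frame = base frame: x ahead of the robot, y to its left, z up, the work surface at z = 0. Lengths are in m, angles in rad, forces in N, time in s.
With the tool pointing down it reaches from about 0.4 to 0.85 m from the base axis. Payload 10.4 kg.
Tool frame: the origin (TCP) lies at the very end of the fingers, on their centre line; the grasp point (between the pads) lies 19 mm behind it; z points along the fingers, y is the line along which they close (so a half turn about z gives the same grasp; the last joint's range is limited). The gripper opens to 87 mm and grips with 3 to 60 N. Pads are 19 mm wide; open, the fingers measure 117 mm over their backs; the gripper's body (75 mm by 190 mm) begins 51 mm behind the grasp point.
Start: joints at [1.228, 0.332, -0.065, 1.46, 0.022, 1.35, -0.088], TCP at [0.197, -0.593, 0.223] pointing down, gripper open.
Joint ranges: [-2.6, 2.6], [-0.5, 2.12], [-1.47, 1.34], [0.16, 2.42], [-1.27, 4.41], [0.06, 2.06], [-2.6, 2.6]. Speed limits (rad/s): [2.22, 2.22, 2.79, 2.79, 3.14, 3.14, 3.14].

## Interface

Orientations are given as a unit quaternion [x, y, z, w].
In Python, from bench import * gives the robot as it stands.
- The arm moves only by the tool step_arm, never from a script. Its arguments are lists of equal length, an entry for each row: "delta_pos": the shift along the world's x, y, z in units of 25 mm (1.0 is 25 mm), a list of three; "turn": the turn about the world's z in units of 0.12 rad (1.0 is 0.12 rad). In form: {"delta_pos": [[tx, ty, tz], ...], "turn": [turn, ...]}. A call has 1 to 12 rows; each row shifts and turns the commanded pose from where the row before left it; what a row does not reach is not made up. A row lasts 1/10 s, in which the tool goes at most 50 mm and 8.59 degrees, less where a joint would pass 70% of its speed; a pose out of reach is approached as far as the arm can. A call with a number of a shift or a turn outside -1 to 1 is refused whole. A call with a gripper value outside its range is refused whole. "grip" is the closure, from 0 (fully open) to 1 (shut), set as the call begins (left out, the last holds). The fingers move at their own pace and stop on an object; "newtons" is the grip in N (left out, the last holds). Time passes only in rows, so rows that do not move let the fingers close. It gives the time, the measured TCP pose, the force, the opening and the grip force at its end, in the units of the state.
- read_state(): the state, without advancing time (a new reading comes with each control period).
- camera(name): name is "scene" or "top" or "wrist"; returns a dict with "image" (400x640x3 uint8, red, green, blue), "z_map" (400x640 float32, m along the optical axis (not along the pixel's ray), 0 where there is no reading), "mtx" (3x3 intrinsics, pixels), "view" (4x4, takes a point from world to camera coordinates). Camera axes: x right, y up, looking along -z (the intrinsics and any distortion apply to the point x, -y, -z); pixel columns grow to the right and rows downward; lengths in m; the calibration is good to about 2 mm. The wrist camera is an equidistant fisheye: a pixel r from the principal point sees the ray r / f radians off the axis. A picture is of the moment at which its call begins.
- close_job(): hands the job in; it is judged then, once.
The state is a dict: "time": time; "joint_positions": joint angles; "joint_vel": joint speeds; "joint_torque": joint torques, N m; "ee_pos": TCP position; "eef_rot": TCP orientation; "ft_force": force on the tool from outside, world axes, zero at the start; "torque": the same for the moment, N m; "width": finger opening in m; "grip_force": force on a finger pad.
Only numpy, scipy, OpenCV 4.12 (cv2) and the standard library are available. Lean on these libraries where they do the work, as an engineer would, in place of code of your own. Each camera call takes 0.05 s, during which the arm holds its last target. There are 200 camera calls.

## Task

Rebuild the swivel of the desk lamp on its foot: slide the spacer sleeve onto the upright spindle so that it rests on the bearing, lay the thick washer on top of it, then fit the retaining cap so that its slot passes over the spindle's cross pin. Press the stack down through the cap until the tight bearing is fully home, then give the cap a quarter turn so that it is locked under the pin, and let go. Never push or turn with more than 22 N of force on these parts.

Things in the scene. Friction and masses are not known exactly. Their poses are not given: they have to be found in the camera images.
- foot_axis (a point): Black round lamp foot, fixed: 140 mm across, 30 mm high, hub 54 mm wide up to 32 mm. An upright steel spindle stands in its middle: 24 mm diameter, its top 4 mm chamfered, then a 12 mm stub with a level cross pin. This point: spindle axis at the hub's top, 32 mm above the table; z up, x along the cross pin.
- seat_nominal (a point): Drawing height of the bearing's seat, on the spindle axis. The spindle's true height is not measured: seat, shaft, pin and tip lie together up to 8 mm higher or lower. The bearing (steel, 47 mm wide, 14 mm high) is on the spindle, stuck 4 to 10 mm above its seat. About 9 N slides it down; it stays where left; on the seat the push rises steeply.
- pin_nominal (a point): Drawing height of the centre of the cross pin (true within 8 mm, as above), on the spindle axis, 70.5 mm above the seat; x along the pin. Pin: square bar 6 x 6 mm, 24 mm long over all, so it stays within the 24 mm shaft outline. The shaft's 24 mm part ends 11.5 mm below the pin's centre, the stub's tip is 5.5 mm above it.
- sleeve_mid (a point): Spacer sleeve: aluminium tube, 44 mm outside, 27 mm bore, 24 mm high, about 90 g, standing loose on the table. The point is its centre, half-way up; z is along its axis.
- washer_mid (a point): Thick washer: flat steel ring, 52 mm outside, 27 mm bore, 8 mm thick, about 90 g, lying loose on the table. The point is its centre, half-way up; z is along its axis. (Beside it lie a smaller 34 mm washer and a narrow 26 mm brass bush, which are not used.)
- cap_mid (a point): Retaining cap: grey round open cup, 48 mm outside, 38 mm high, about 80 g, standing loose, right way up. The point is its centre, half-way up (19 mm above its underside); z up its axis, x along the slot in its floor, also marked by two dark notches on the rim. Underside: recess of 27 mm bore, 14 mm deep; upper cup: 36 mm bore.
- cap_web (a point): Top of the cap's floor web, on its axis, 20 mm above the underside. The web is 6 mm thick, with a 16 mm hole and a slot (27 x 10 mm, along x). The pin passes only with slot and pin parallel. With sleeve and washer below and the bearing home, the web's top is 1.5 mm under the pin and the cap turns freely either way; not home, it cannot turn.
Things that resemble listed ones, but are neither listed nor needed, are in the scene too. There is more than one size of the part that bears foot_axis; the job needs the middle-sized.

How it is judged:
By the outcome, as a careful person would: the job done as asked, in the order asked, and still so for the second after the job is handed in, with the robot touching nothing.
It also fails if it takes over 72 s, if anything falls off the work surface, if the arm or the gripper's body presses on something with over 40 N, if the wrist force passes 120 N, or if a joint passes its speed limit or range.

## Working session

There is one attempt and no reset: what is moved stays moved. The work goes in short steps, Python scripts to look and compute and a tool call to move; the robot and the scene stay as the last step left them, time stands still between calls to the robot, and variables do not carry over. Pictures are saved under pics/ and viewed, at most 10 in all, crops included, and the job is handed in when it is done.

Besides the shell and the picture viewer there is one more tool, called as a command line: name --pt "numbers of a row" for each row, then --argument value for the rest. step_arm: Moves the arm, as the interface text tells. Shifts and turns lie within -1 to 1; 1 stands for 25 mm of shift or 0.12 rad of turn. Its arguments: {"type":"object","properties":{"delta_pos":{"type":"array"},"turn":{"type":"array"},"grip":{"type":"number"},"newtons":{"type":"number"}},"required":["delta_pos","turn"]}

```bash
mkdir -p pics; ls; cat > h.py <<'E'
from bench import *
import numpy as np, cv2
def cloud(c):
    z=c["z_map"];K=c["mtx"];v,u=np.mgrid[:z.shape[0],:z.shape[1]]
    P=np.stack([(u-K[0,2])/K[0,0]*z,-(v-K[1,2])/K[1,1]*z,-z,np.ones_like(z)],-1)
    W=P@np.linalg.inv(c["view"]).T
    W[z==0]=np.nan
    return W[...,:3]
def save(n,im,s=1): cv2.imwrite("pics/"+n,cv2.resize(im[...,::-1],None,fx=s,fy=s,interpolation=cv2.INTER_CUBIC))
E
python3 - <<'E'
from h import *
for n in("scene","top"):
    c=camera(n);np.savez(n+"0.npz",**c);save(n+"0.png",c["image"])
    print(c["mtx"],c["view"])
s=read_state();print(s)
E
```

```text
pics
[[454.43326755   0.         325.39754701]
 [  0.         454.43326755 200.96804357]
 [  0.           0.           1.        ]] [[ 0.79350742  0.60845073  0.0115623  -0.4440933 ]
 [-0.33527409  0.42123189  0.84270693  0.0848013 ]
 [ 0.50787524 -0.67257074  0.5382484  -1.33615276]
 [ 0.          0.          0.          1.        ]]
[[401.19963667   0.         325.41842637]
 [  0.         401.19963667 200.84343892]
 [  0.           0.           1.        ]] [[ 0.01993792 -0.99957752  0.02114866 -0.02551342]
 [ 0.99704413  0.02144832  0.0737765  -0.54609283]
 [-0.07419894  0.0196152   0.99705053 -0.83497612]
 [ 0.          0.          0.          1.        ]]
{'time': 0.1, 'joint_positions': array([ 1.22839746,  0.33279763, -0.06471064,  1.46088957,  0.02158262,
        1.34989497, -0.08848891]), 'joint_vel': array([-1.62411438e-03, -2.18648972e-04, -8.87837726e-05, -1.85657424e-03,
       -1.25676785e-03,  1.28226132e-03, -6.74626816e-04]), 'joint_torque': array([ 8.98135113e-04, -6.24546504e+01,  2.43934774e-02, -3.90718603e+01,
       -6.14159019e-02,  3.65299650e-02,  5.85322255e-05]), 'ee_pos': array([ 0.19637884, -0.59296648,  0.22182503]), 'eef_rot': array([ 9.87240130e-01,  1.59237264e-01, -1.22523292e-04, -6.35736212e-04]), 'ft_force': array([-0.45519587,  0.85705332,  1.1014104 ]), 'torque': array([ 0.07708401,  0.00575088, -0.03281449]), 'grip_force': 0.0, 'width': 0.08701542331330656}
```

View pics/scene0.png

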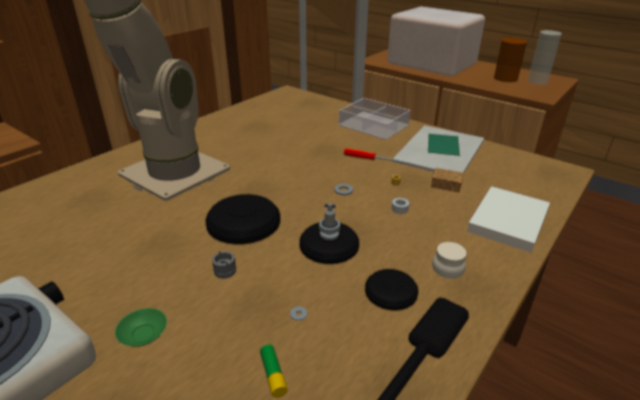

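View pics/top0.png

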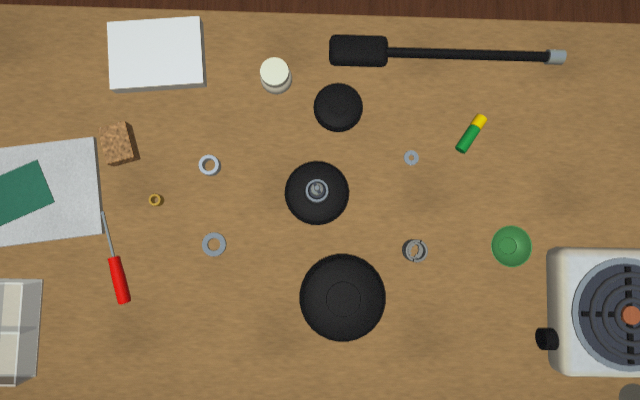

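Top picture: feet at (338,107) small, (317,191) middle with the spindle, and (343,297) large; the middle one fits. Rings: (214,244) is large and flat (washer), (411,157) is the small washer, (155,200) is the brass bush, (209,165) is the tall tube (sleeve). The cap with its two rim notches is at (415,251). I'll measure these and confirm them in a crop.

```bash
python3 - <<'E'
from h import *
c=dict(np.load("top0.npz"));W=cloud(c);im=c["image"]
def comp(name,u,v,r,lo):
    S=W[v-r:v+r,u-r:u+r].reshape(-1,3);S=S[~np.isnan(S[:,0])]
    S0=S[S[:,2]>lo]
    q=np.percentile(S0[:,2],[50,90,99])
    T=S0[(S0[:,2]>q[2]-.004)]
    (cc,rr)=cv2.minEnclosingCircle(T[:,:2].astype(np.float32)*1000)
    print(name,"n",len(S0),"z",q.round(4),"circ",np.round(cc,1),round(rr,1),"mean",T.mean(0).round(4))
comp("sleeve",209,165,20,.006);comp("washer",214,244,20,.004);comp("small",411,157,14,.004)
comp("cap",415,251,20,.006)
S=W[160:225,280:352].reshape(-1,3);
for lo,hi in((.02,.034),(.034,.05),(.05,.06),(.06,.08),(.08,.1),(.1,.11),(.11,.12),(.12,.13),(.13,.16)):
    T=S[(S[:,2]>lo)&(S[:,2]<=hi)]
    if len(T)>2:
        cc,rr=cv2.minEnclosingCircle(T[:,:2].astype(np.float32)*1000);print(lo,len(T),np.round(cc,1),round(rr,1),T[:,2].mean().round(4),T[:,2].max())
tiles=[cv2.resize(im[v-25:v+25,u-25:u+25],(260,260),interpolation=cv2.INTER_CUBIC) for u,v in((209,165),(214,244),(411,157),(415,251),(317,191))]
tiles.append(cv2.resize(np.load("scene0.npz")["image"][195:265,295:365],(260,260),interpolation=cv2.INTER_CUBIC))
save("crop.png",np.vstack([np.hstack(tiles[:3]),np.hstack(tiles[3:])]))
E
```

```text
sleeve n 271 z [0.022  0.0246 0.0258] circ [619.6 236.7] 21.7 mean [0.6201 0.2368 0.0235]
washer n 340 z [0.0072 0.0093 0.0111] circ [450.9 222.3] 25.0 mean [0.4521 0.2218 0.0084]
small n 31 z [0.0049 0.0059 0.0064] circ [ 641.3 -202.1] 19.9 mean [ 0.6469 -0.2009  0.005 ]
cap n 410 z [0.0309 0.0381 0.0395] circ [ 446.7 -205. ] 23.7 mean [ 0.4469 -0.205   0.0374]
0.02 2486 [565.2   5.6] 66.5 0.0275 0.033818179057424236
0.05 43 [565.5   5. ] 23.2 0.0588 0.059947658206896404
0.06 245 [565.6   4.7] 23.1 0.0622 0.0774243876015881
0.08 68 [565.5   5.2] 11.7 0.0938 0.09865873952505844
0.1 12 [565.1   5.3] 10.9 0.1084 0.10999993786973905
0.11 43 [565.9   4.4] 12.1 0.1124 0.11550150703560103
```

View pics/crop.png

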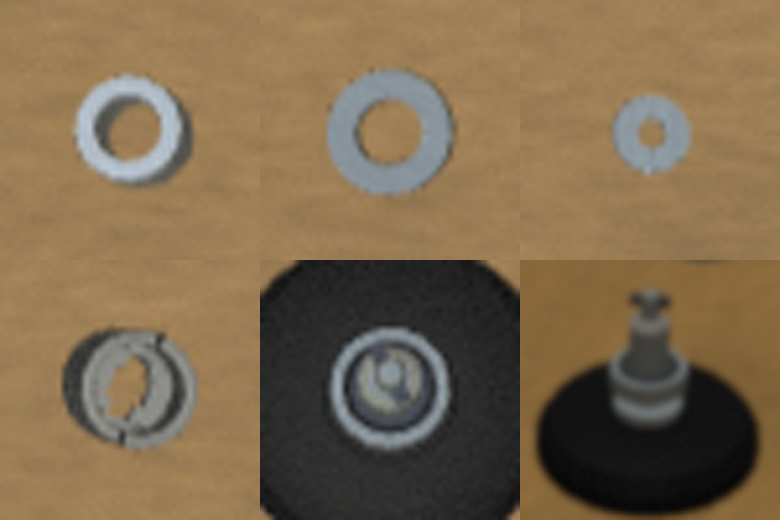

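The crop confirms it. The sleeve is the thick tube at (0.620,0.237), the washer the large flat ring at (0.451,0.222), and the cap at (0.447,-0.205) shows its slot and notches. The third ring is too small. The middle foot carries the spindle at about (0.5655,0.005), with the bearing top at about 62 mm. I'm moving above the spindle for a close look.

step_arm --pt "0.6 1 0" --pt "0.6 1 0" --pt "0.6 1 0" --pt "0.6 1 0" --pt "0.6 1 0" --pt "0.6 1 0" --pt "0.6 1 0" --pt "0.6 1 0" --pt "0.6 1 0" --pt "0.6 1 0" --pt "0.6 1 0" --pt "0.6 1 0" --turn '[0, 0, 0, 0, 0, 0, 0, 0, 0, 0, 0, 0]' --grip 0

```text
time: 1.3
ee_pos: [0.3768, -0.2921, 0.2223]
eef_rot: [0.987, 0.159, -0.0, -0.0]
ft_force: [-0.3, -0.5, 0.2]
width: 0.0872
grip_force: 0.0
```

step_arm --pt "0.6 1 0" --pt "0.6 1 0" --pt "0.6 1 0" --pt "0.6 1 0" --pt "0.6 1 0" --pt "0.6 1 0" --pt "0.6 1 0" --pt "0.6 1 0" --pt "0.6 1 0" --pt "0.6 1 0" --pt "0.4 0.8 0" --pt "0 0 0" --turn '[0, 0, 0, 0, 0, 0, 0, 0, 0, 0, 0, 0]'

```text
time: 2.5
ee_pos: [0.537, -0.0198, 0.2222]
eef_rot: [0.987, 0.162, 0.0, -0.001]
ft_force: [-0.2, 0.5, -0.8]
width: 0.0873
grip_force: 0.0
```

```bash
python3 - <<'E'
from h import *
c=camera("wrist");np.savez("w1.npz",**c);save("w1.png",c["image"])
print(c["mtx"],c["view"],c.keys());print(read_state()["ee_pos"],read_state()["eef_rot"])
E
```

```text
[[309.70691629   0.         312.87235564]
 [  0.         309.70691629 205.65077659]
 [  0.           0.           1.        ]] [[ 0.31900116 -0.94775235 -0.00193492 -0.18987689]
 [ 0.91625796  0.30892122 -0.25502751 -0.45482116]
 [ 0.24230065  0.07958119  0.96693186 -0.51812076]
 [ 0.          0.          0.          1.        ]] dict_keys(['image', 'z_map', 'mtx', 'view'])
[ 0.5365208  -0.02185037  0.22213137] [ 9.87015599e-01  1.60623573e-01 -3.26669838e-04 -4.11536681e-04]
```

View pics/w1.png

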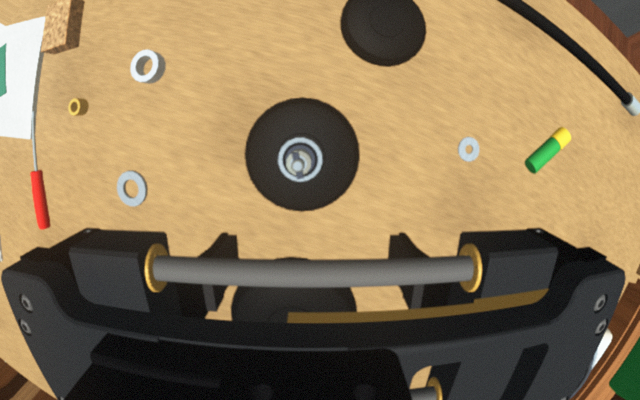

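The wrist view shows the spindle and bearing at (299,158), the sleeve at (145,67), the washer at (131,188) and the middle foot. I'll compute world positions and the pin angle from it.

```bash
cat >> h.py <<'E'
def fcloud(c):
    z=c["z_map"];K=c["mtx"];v,u=np.mgrid[:z.shape[0],:z.shape[1]]
    a=(u-K[0,2])/K[0,0];b=(v-K[1,2])/K[1,1];r=np.hypot(a,b)+1e-9;t=np.tan(np.minimum(r,1.5))/r
    P=np.stack([a*t*z,-b*t*z,-z,np.ones_like(z)],-1)
    W=P@np.linalg.inv(c["view"]).T; W[z==0]=np.nan
    return W[...,:3]
def circ(T):
    cc,rr=cv2.minEnclosingCircle(T[:,:2].astype(np.float32)*1000);return np.round(cc,1),round(rr,1),len(T),T[:,2].mean().round(4)
def near(W,x,y,r,lo,hi):
    S=W.reshape(-1,3);S=S[~np.isnan(S[:,0])];return S[(np.hypot(S[:,0]-x,S[:,1]-y)<r)&(S[:,2]>lo)&(S[:,2]<hi)]
E
python3 - <<'E'
from h import *
c=dict(np.load("w1.npz"));W=fcloud(c)
print("sleeve",circ(near(W,.62,.237,.035,.019,.04)))
print("washer",circ(near(W,.451,.222,.035,.005,.04)))
print("table z",np.median(near(W,.51,.16,.03,-.02,.02)[:,2]))
for lo,hi in((.02,.036),(.056,.068),(.09,.103),(.104,.13)):
    T=near(W,.565,.005,.075,lo,hi)
    print(lo,circ(T),np.percentile(T[:,2],[5,50,95]).round(4))
T=near(W,.565,.005,.02,.104,.13);print((T*1000).round(1).tolist())
Wt=cloud(dict(np.load("top0.npz")));T=near(Wt,.565,.005,.02,.105,.14);print("top",(T*1000).round(0).tolist())
im=c["image"][128:188,264:334];save("w1c.png",im,8)
E
```

```text
sleeve (array([619.3, 235.9]), 22.6, 504, np.float64(0.0237))
washer (array([450.4, 222.1]), 26.3, 619, np.float64(0.008))
table z 0.0003560275056905815
0.02 (array([565.1,   4.3]), 66.9, 7964, np.float64(0.0285)) [0.0229 0.0292 0.0314]
0.056 (array([565.2,   4.1]), 23.7, 981, np.float64(0.0627)) [0.0613 0.0626 0.064 ]
0.09 (array([565.2,   4.4]), 12.0, 256, np.float64(0.0957)) [0.0931 0.0956 0.0982]
0.104 (array([565.1,   4.3]), 12.2, 255, np.float64(0.1128)) [0.1105 0.1127 0.1152]
[[574.8, 11.7, 107.5], [575.5, 10.7, 112.2], [575.8, 9.8, 112.5], [576.0, 9.0, 111.4], [576.4, 8.1, 112.3], [576.6, 7.3, 111.8], [573.7, 12.9, 111.2], [574.1, 12.1, 111.5], [574.4, 11.2, 112.0], [574.6, 10.4, 111.5], [574.8, 9.6, 111.1], [575.3, 8.7, 112.7], [575.5, 7.9, 111.7], [575.8, 7.0, 112.1], [572.9, 12.7, 111.4], [573.2, 11.8, 111.0], [573.7, 10.9, 113.9], [573.9, 10.1, 112.5], [574.2, 9.2, 113.5], [574.4, 8.4, 112.7], [574.6, 7.6, 111.9], [575.1, 6.7, 113.4], [572.3, 11.5, 111.1], [572.6, 10.7, 110.7], [573.1, 9.8, 112.7], [573.2, 9.0, 111.1], [573.4, 8.2, 111.0], [573.9, 7.3, 112.9], [574.1, 6.5
[... 5252 characters left out ...]
0], [567.0, 2.0, 116.0], [568.0, 0.0, 111.0], [566.0, 10.0, 111.0], [565.0, 8.0, 115.0], [566.0, 6.0, 113.0], [566.0, 4.0, 113.0], [566.0, 2.0, 113.0], [566.0, 0.0, 115.0], [564.0, 10.0, 112.0], [564.0, 8.0, 113.0], [564.0, 6.0, 113.0], [564.0, 4.0, 113.0], [564.0, 2.0, 114.0], [564.0, 0.0, 110.0], [562.0, 8.0, 112.0], [562.0, 6.0, 114.0], [562.0, 4.0, 111.0], [562.0, 2.0, 113.0], [562.0, 0.0, 111.0], [561.0, 8.0, 106.0], [560.0, 6.0, 112.0], [560.0, 4.0, 110.0], [560.0, 2.0, 114.0], [560.0, 0.0, 112.0], [558.0, 4.0, 111.0], [559.0, 2.0, 108.0], [558.0, 0.0, 110.0], [558.0, -2.0, 111.0], [556.0, 2.0, 111.0], [556.0, 0.0, 111.0], [556.0, -2.0, 111.0], [555.0, 2.0, 109.0], [555.0, 0.0, 110.0]]
```

View pics/w1c.png

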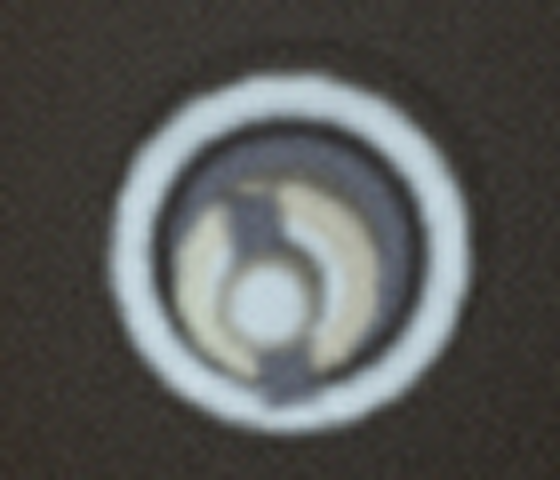

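step_arm --pt "0.275 0.863 0" --pt "0.275 0.863 0" --pt "0.275 0.863 0" --pt "0.275 0.863 0" --pt "0.275 0.863 0" --pt "0.275 0.863 0" --pt "0.275 0.863 0" --pt "0.275 0.863 0" --pt "0.275 0.863 -0.5" --pt "0.275 0.863 -0.5" --pt "0.275 0.863 -0.5" --pt "0.275 0.867 -0.5" --turn '[0, 0, 0, 0, 0, 0, 0, 0, 0, 0, 0, 0]'

```text
time: 3.75
ee_pos: [0.6195, 0.2346, 0.1717]
eef_rot: [0.987, 0.158, -0.0, 0.001]
ft_force: [0.5, -0.0, 0.0]
width: 0.0869
grip_force: 0.0
```

step_arm --pt "0 0 -1" --pt "0 0 -1" --pt "0 0 -1" --pt "0 0 -1" --pt "0 0 -1" --pt "0 0 -1" --pt "0 0 -0.5" --pt "0 0 -0.2" --pt "0 0 0" --turn '[0, 0, 0, 0, 0, 0, 0, 0, 0]'

```text
time: 4.65
ee_pos: [0.6191, 0.2351, 0.0051]
eef_rot: [0.987, 0.159, -0.0, 0.0]
ft_force: [-0.2, -0.5, 0.3]
width: 0.0872
grip_force: 0.0
```

step_arm --pt "0 0 0" --pt "0 0 0" --pt "0 0 0" --pt "0 0 0" --pt "0 0 0" --pt "0 0 0" --turn '[0, 0, 0, 0, 0, 0]' --grip 1 --newtons 18

```text
time: 5.25
ee_pos: [0.619, 0.2357, 0.0052]
eef_rot: [0.987, 0.159, 0.0, 0.0]
ft_force: [0.7, -1.0, -0.2]
width: 0.0467
grip_force: 0.0
```

step_arm --pt "0 0 0" --pt "0 0 0" --pt "0 0 0.4" --pt "0 0 1" --pt "0 0 1" --pt "0 0 1" --pt "0 0 1" --pt "0 0 1" --pt "0 0 1" --pt "0 0 0" --turn '[0, 0, 0, 0, 0, 0, 0, 0, 0, 0]'

```text
time: 6.25
ee_pos: [0.6204, 0.2368, 0.1697]
eef_rot: [0.987, 0.159, 0.003, -0.001]
ft_force: [1.4, 0.5, -0.5]
width: 0.0435
grip_force: 18.0
```

```bash
python3 - <<'E'
from h import *
s=read_state();c=camera("wrist");np.savez("w2.npz",**c);W=fcloud(c)
p=s["ee_pos"];print(p,s["width"],s["grip_force"],s["ft_force"])
T=near(W,p[0],p[1],.035,p[2]+.01,p[2]+.03);print("held",circ(T),np.percentile(T[:,2],[5,50,95]))
print("spindle",circ(near(W,.565,.005,.02,.1,.13)),circ(near(W,.565,.005,.05,.056,.068)))
c=dict(np.load("w1.npz"));W=fcloud(c);T=near(W,.5652,.0043,.015,.1105,.13)
T=T[np.hypot(T[:,0]-.5652,T[:,1]-.0043)>.0065][:,:2]-[.5652,.0043]
e,v=np.linalg.eigh(T.T@T);print("pin angle",np.arctan2(v[1,1],v[0,1]))
save("w2.png",dict(np.load("w2.npz"))["image"])
E
```

```text
[0.62043714 0.2367845  0.16974335] 0.043533520580672634 17.999907578341663 [ 1.35841687  0.5462393  -0.45357076]
held (array([630.6, 239.6]), 31.7, 3063, np.float64(0.1886)) [0.18222568 0.18870675 0.1957442 ]
spindle (array([0., 0.]), 0.0, 0, np.float64(nan)) (array([583.5,  -6.5]), 7.8, 22, np.float64(0.0622))
pin angle -2.6154517909190167h.py:17: RuntimeWarning: Mean of empty slice.
  cc,rr=cv2.minEnclosingCircle(T[:,:2].astype(np.float32)*1000);return np.round(cc,1),round(rr,1),len(T),T[:,2].mean().round(4)
  ret = ret.dtype.type(ret / rcount)
```

View pics/w2.png

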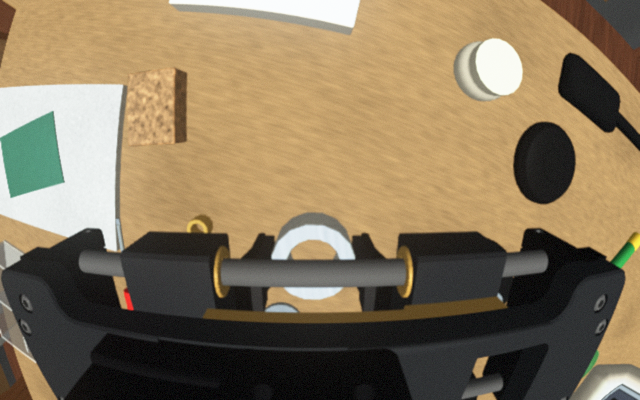

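The held sleeve shows at about (313,255), centred between the fingers. I'll fit its rim to get the camera-versus-TCP offset.

```bash
cat >> h.py <<'E'
def rimfit(W,im,x,y,zt,R,tol=.004,rin=0.0135,val=90):
    """fit centre of a ring of known radii R,rin whose flat top lies at zt; by max inlier count"""
    m=(np.abs(W[...,2]-zt)<tol)&(np.hypot(W[...,0]-x,W[...,1]-y)<R+.012)&(im.min(-1)>val)
    T=W[m][:,:2]; best=None
    g=np.arange(-.006,.0061,.0004)
    for dx in g:
        for dy in g:
            r=np.hypot(T[:,0]-x-dx,T[:,1]-y-dy)
            sc=((r<R)&(r>rin)).sum()-((r>=R)|(r<=rin)).sum()
            if best is None or sc>best[0]: best=(sc,[(dx,dy)])
            elif sc==best[0]: best[1].append((dx,dy))
    return np.mean(best[1],0)+[x,y],best[0],len(T)
E
python3 - <<'E'
from h import *
c=dict(np.load("w2.npz"));W=fcloud(c);im=c["image"]
p=[.6204,.2368,.1697]
for val in(60,110,140):print(rimfit(W,im,p[0],p[1],.1887,.022,val=val))
for n in("w1","w2"):print(np.linalg.inv(dict(np.load(n+".npz"))["view"])[:3,3])
m=(im.min(-1)>110)&(np.abs(W[...,2]-.1887)<.008)&(np.hypot(W[...,0]-.62,W[...,1]-.237)<.035);v,u=np.where(m);print(u.min(),u.max(),v.min(),v.max(),np.median(W[m][:,2]))
# cap from top image
c=dict(np.load("top0.npz"));W=cloud(c);print("cap",rimfit(W,c["image"],.4468,-.205,.038,.024,.006,.018,40))
E
```

```text
(array([0.6212, 0.2368]), np.int64(2144), 2194)
(array([0.6208, 0.2368]), np.int64(2062), 2096)
(array([0.6208, 0.2364]), np.int64(1988), 2010)
[0.60284546 0.00178031 0.38462817]
[0.685404   0.25791622 0.33257426]
271 354 223 299 0.1887502209386732
cap (array([ 0.4468, -0.205 ]), np.int64(175), 197)
```

step_arm --pt "-0.34 -0.89 0" --pt "-0.34 -0.89 0" --pt "-0.34 -0.89 0" --pt "-0.34 -0.89 0" --pt "-0.34 -0.89 0" --pt "-0.34 -0.89 0" --pt "-0.34 -0.89 0" --pt "-0.34 -0.89 0" --pt "-0.34 -0.89 0" --pt "-0.34 -0.89 0" --pt "-0.38 -0.9 0" --pt "0 0 0" --turn '[0, 0, 0, 0, 0, 0, 0, 0, 0, 0, 0, 0]'

```text
time: 7.5
ee_pos: [0.523, -0.0131, 0.164]
eef_rot: [0.988, 0.157, -0.001, 0.001]
ft_force: [0.8, 0.2, -1.9]
width: 0.044
grip_force: 18.0
```

```bash
python3 - <<'E'
from h import *
for i in range(2):
    c=camera("wrist");np.savez("w3.npz",**c);W=fcloud(c);im=c["image"]
    s=read_state();p=s["ee_pos"];print("tcp",p)
    h=rimfit(W,im,p[0],p[1],.1845,.022,val=110)[0]
    b,n,_=rimfit(W,im,.5652,.0043,.0625,.0235,rin=.012,val=60)
    print("held",h,"bearing",b,n,"shaft",circ(near(W,.565,.005,.02,.1,.13)),"delta/25mm",(b-h)/.025)
E
```

```text
tcp [ 0.52357335 -0.01105895  0.16428185]
held [ 0.52357335 -0.01305895] bearing [0.5648 0.0043] 1270 shaft (array([564.6,   5. ]), 12.1, 397, np.float64(0.1128)) delta/25mm [1.64906619 0.69435789]
tcp [ 0.52401042 -0.0096103   0.16450825]
held [ 0.52441042 -0.0112103 ] bearing [0.5648 0.0043] 1266 shaft (array([564.9,   4.5]), 12.2, 386, np.float64(0.1128)) delta/25mm [1.61558327 0.62041211]
```

step_arm --pt "0.8 0.28 0" --pt "0.8 0.27 0" --pt "0 0 -0.5" --pt "0 0 -0.5" --pt "0 0 -0.4" --pt "0 0 -0.2" --pt "0 0 -0.2" --pt "0 0 -0.2" --pt "0 0 -0.2" --pt "0 0 0" --turn '[0, 0, 0, 0, 0, 0, 0, 0, 0, 0]'

```text
time: 8.6
ee_pos: [0.5641, 0.0043, 0.1095]
eef_rot: [0.987, 0.159, -0.0, -0.0]
ft_force: [-0.5, 0.5, -0.2]
width: 0.0433
grip_force: 18.0
```

step_arm --pt "0 0 -0.2" --pt "0 0 -0.2" --pt "0 0 -0.2" --pt "0 0 -0.2" --pt "0 0 -0.2" --pt "0 0 -0.2" --pt "0 0 -0.2" --pt "0 0 -0.15" --pt "0 0 0" --turn '[0, 0, 0, 0, 0, 0, 0, 0, 0]'

```text
time: 9.5
ee_pos: [0.5642, 0.0044, 0.0707]
eef_rot: [0.987, 0.159, -0.0, -0.0]
ft_force: [0.0, -0.0, -0.4]
width: 0.0436
grip_force: 18.0
```

step_arm --pt "0 0 -0.06" --pt "0 0 -0.04" --pt "0 0 0" --turn '[0, 0, 0]'

```text
time: 9.8
ee_pos: [0.5646, 0.0044, 0.0688]
eef_rot: [0.987, 0.159, 0.0, 0.0]
ft_force: [-0.2, 0.1, -1.2]
width: 0.0435
grip_force: 18.0
```

step_arm --pt "0 0 0" --pt "0 0 0" --pt "0 0 0" --pt "0 0 0" --pt "0 0 0" --pt "0 0 0.5" --pt "0 0 1" --pt "0 0 1" --pt "0 0 1" --pt "-0.5 0.5 0.3" --pt "-0.5 1 0" --turn '[0, 0, 0, 0, 0, 0, 0, 0, 0, 0, 0]' --grip 0

```text
time: 10.9
ee_pos: [0.5405, 0.0407, 0.1663]
eef_rot: [0.988, 0.158, 0.002, 0.001]
ft_force: [0.3, -0.7, -0.6]
width: 0.0869
grip_force: 0.0
```

```bash
python3 - <<'E'
from h import *
c=camera("wrist");W=fcloud(c)
T=near(W,.565,.0045,.03,.075,.095);T=T[np.hypot(T[:,0]-.565,T[:,1]-.0045)>.0135]
print(circ(T),np.percentile(T[:,2],[5,50,95]))
print("washer",circ(near(W,.451,.222,.035,.005,.04)))
E
```

```text
(array([565.3,   4.8]), 22.1, 1260, np.float64(0.0856)) [0.08147241 0.08609713 0.08722318]
washer (array([450.5, 221.8]), 26.1, 783, np.float64(0.008))
```

step_arm --pt "-0.4 0.8 0" --pt "-0.4 0.8 0" --pt "-0.4 0.8 0" --pt "-0.4 0.8 0" --pt "-0.4 0.8 0" --pt "-0.4 0.8 0" --pt "-0.4 0.8 0" --pt "-0.4 0.8 -0.5" --pt "-0.38 0.8 -0.5" --pt "0 0 -0.5" --turn '[0, 0, 0, 0, 0, 0, 0, 0, 0, 0]'

```text
time: 11.95
ee_pos: [0.4487, 0.2251, 0.127]
eef_rot: [0.987, 0.162, 0.001, -0.0]
ft_force: [0.2, 0.9, 0.2]
width: 0.0867
grip_force: 0.0
```

step_arm --pt "0 0 -1" --pt "0 0 -1" --pt "0 0 -1" --pt "0 0 -1" --pt "0 0 -0.5" --pt "0 0 -0.4" --pt "0 0 0" --pt "0 0 0" --turn '[0, 0, 0, 0, 0, 0, 0, 0]'

```text
time: 12.75
ee_pos: [0.4505, 0.2221, 0.0046]
eef_rot: [0.987, 0.159, 0.0, -0.0]
ft_force: [0.1, 0.2, 0.7]
width: 0.087
grip_force: 0.0
```

step_arm --pt "0 0 -0.07" --pt "0 0 0" --pt "0 0 0" --pt "0 0 0" --pt "0 0 0" --pt "0 0 0" --pt "0 0 0" --pt "0 0 0" --turn '[0, 0, 0, 0, 0, 0, 0, 0]' --grip 1 --newtons 20

```text
time: 13.55
ee_pos: [0.4501, 0.222, 0.0022]
eef_rot: [0.987, 0.159, 0.0, 0.0]
ft_force: [-0.9, 0.2, 1.6]
width: 0.0505
grip_force: 20.0
```

step_arm --pt "0 0 0.3" --pt "0 0 0.7" --pt "0 0 1" --pt "0 0 1" --pt "0 0 1" --pt "0 0 1" --pt "0 0 1" --pt "0 0 0.5" --pt "0 0 0" --turn '[0, 0, 0, 0, 0, 0, 0, 0, 0]'

```text
time: 14.45
ee_pos: [0.4507, 0.2223, 0.166]
eef_rot: [0.987, 0.159, 0.001, -0.0]
ft_force: [0.5, -0.6, -1.3]
width: 0.0507
grip_force: 20.0
```

step_arm --pt "0.3 -0.92 0" --pt "0.3 -0.92 0" --pt "0.3 -0.92 0" --pt "0.3 -0.92 0" --pt "0.3 -0.92 0" --pt "0.3 -0.92 0" --pt "0.3 -0.92 0" --pt "0.3 -0.92 0" --pt "0.3 -0.92 0" --pt "0.28 -0.96 0" --pt "0 0 0" --pt "0 0 0" --turn '[0, 0, 0, 0, 0, 0, 0, 0, 0, 0, 0, 0]'

```text
time: 15.65
ee_pos: [0.5238, -0.0093, 0.1632]
eef_rot: [0.987, 0.159, -0.001, -0.0]
ft_force: [-0.4, 1.8, -0.4]
width: 0.0506
grip_force: 20.0
```

```bash
python3 - <<'E'
from h import *
c=camera("wrist");p=read_state()["ee_pos"];W=fcloud(c);im=c["image"];print("tcp",p)
T=near(W,p[0],p[1],.025,p[2]-.004,p[2]+.016);print("z",np.percentile(T[:,2],[5,50,95]))
m=im.min(-1)>100;T=W[m&(np.abs(W[...,2]-p[2]-.006)<.006)&(np.hypot(W[...,0]-p[0],W[...,1]-p[1])<.035)];print(circ(T))
for v in(80,110):print("held",rimfit(W,im,p[0],p[1],np.median(T[:,2]),.026,val=v))
print("shaft",circ(near(W,.565,.005,.02,.1,.13)))
save("w4.png",im)
E
```

```text
tcp [ 0.52383058 -0.00841427  0.16345302]
z [0.16790466 0.16911611 0.17017592]
(array([524.6,  -9.3]), 26.0, 2947, np.float64(0.1689))
held (array([ 0.52463058, -0.00921427]), np.int64(2890), 2960)
held (array([ 0.52423058, -0.00921427]), np.int64(2831), 2867)
shaft (array([564.9,   4.4]), 12.4, 403, np.float64(0.1128))
```

View pics/w4.png

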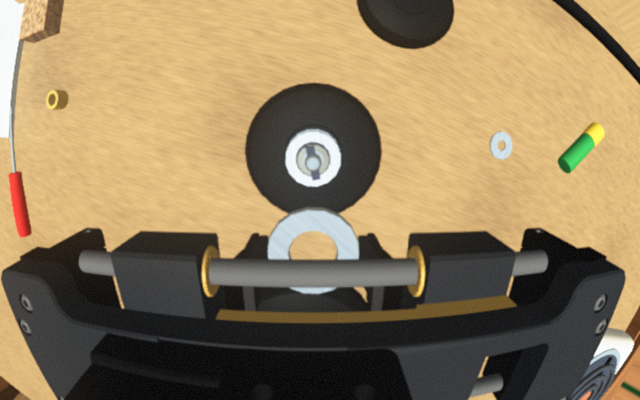

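The washer is held level at (314,250) and the sleeve sits on the spindle at (313,158). The offset to the spindle is (40.6, 13.6) mm.

step_arm --pt "0.82 0.27 0" --pt "0.8 0.27 0" --pt "0 0 -0.5" --pt "0 0 -0.5" --pt "0 0 -0.4" --pt "0 0 -0.2" --pt "0 0 -0.2" --pt "0 0 -0.2" --pt "0 0 -0.2" --pt "0 0 0" --turn '[0, 0, 0, 0, 0, 0, 0, 0, 0, 0]'

```text
time: 16.7
ee_pos: [0.5647, 0.0043, 0.109]
eef_rot: [0.987, 0.159, -0.0, -0.0]
ft_force: [0.2, 0.1, -1.9]
width: 0.0503
grip_force: 20.0
```

step_arm --pt "0 0 -0.15" --pt "0 0 -0.15" --pt "0 0 -0.15" --pt "0 0 -0.15" --pt "0 0 -0.1" --pt "0 0 0" --turn '[0, 0, 0, 0, 0, 0]'

```text
time: 17.3
ee_pos: [0.5647, 0.0044, 0.0916]
eef_rot: [0.987, 0.159, -0.0, -0.0]
ft_force: [-0.1, -0.8, -1.5]
width: 0.0504
grip_force: 20.0
```

step_arm --pt "0 0 -0.05" --pt "0 0 -0.03" --pt "0 0 0" --turn '[0, 0, 0]'

```text
time: 17.6
ee_pos: [0.565, 0.0044, 0.0901]
eef_rot: [0.987, 0.159, 0.0, 0.0]
ft_force: [-0.4, 1.0, -1.1]
width: 0.0501
grip_force: 20.0
```

step_arm --pt "0 0 0" --pt "0 0 0" --pt "0 0 0" --pt "0 0 0" --pt "0 0 0" --pt "0 0 1" --pt "0 0 1" --pt "0 0 1" --pt "0 0 1" --pt "-0.65 -0.9 0" --pt "-0.65 -0.9 0" --turn '[0, 0, 0, 0, 0, 0, 0, 0, 0, 0, 0]' --grip 0

```text
time: 18.7
ee_pos: [0.5326, -0.0404, 0.1909]
eef_rot: [0.987, 0.16, 0.001, 0.0]
ft_force: [-0.3, -0.4, -0.6]
width: 0.0872
grip_force: 0.0
```

step_arm --pt "-0.65 -0.9 0" --pt "-0.65 -0.9 0" --pt "-0.65 -0.9 0" --pt "-0.65 -0.9 0" --pt "-0.65 -0.9 0" --pt "-0.65 -0.9 0" --pt "-0.65 -0.9 0" --pt "-0.61 -0.84 0" --pt "0 0 0" --pt "0 0 0" --turn '[0, 0, 0, 0, 0, 0, 0, 0, 0, 0]'

```text
time: 19.7
ee_pos: [0.4035, -0.2191, 0.1902]
eef_rot: [0.987, 0.159, 0.0, 0.0]
ft_force: [0.1, 0.4, -0.1]
width: 0.087
grip_force: 0.0
```

```bash
python3 - <<'E'
from h import *
c=camera("wrist");np.savez("w5.npz",**c);s=read_state();p=s["ee_pos"];W=fcloud(c);im=c["image"];print("tcp",p,s["joint_positions"])
T=near(W,.565,.0045,.03,.088,.1);T=T[np.hypot(T[:,0]-.565,T[:,1]-.0045)>.0135]
if len(T)>3:print("washer on spindle",circ(T),np.percentile(T[:,2],[5,50,95]))
T=near(W,.447,-.205,.035,.033,.05);print("cap",circ(T))
# rectified top view at z=.038, 4 px/mm, x up? u=x, v=-y
n=440;v,u=np.mgrid[:n,:n];X=.447+(u-n/2)/4000*0.7;Y=-.205-(v-n/2)/4000*.7
P=np.stack([X,Y,np.full_like(X,.038),np.ones_like(X)],-1)@c["view"].T
x,y,z=P[...,0],-P[...,1],-P[...,2];r=np.hypot(x,y);th=np.arctan2(r,z);K=c["mtx"]
save("cap.png",cv2.remap(im,(K[0,2]+K[0,0]*th*x/r).astype(np.float32),(K[1,2]+K[1,1]*th*y/r).astype(np.float32),cv2.INTER_CUBIC))
E
```

```text
tcp [ 0.40395804 -0.21845816  0.1901858 ] [ 0.85829975  0.01252404 -0.46051299  1.90207777  0.00573618  1.2278969
 -0.85452779]
washer on spindle (array([545.9,   1. ]), 16.4, 143, np.float64(0.0928)) [0.08893893 0.09351737 0.09513819]
cap (array([ 445.7, -206.5]), 24.3, 764, np.float64(0.0378))
```

View pics/cap.png

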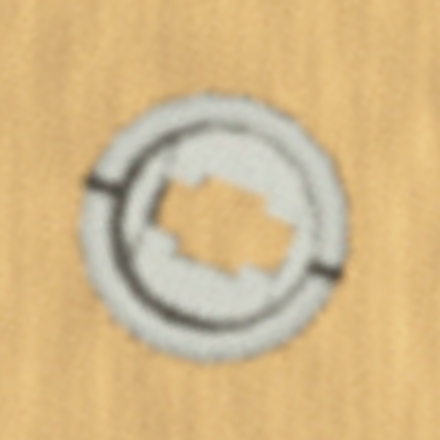

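The cap's rim is centred at pixel (215,226), giving (0.446,-0.206). The notches at (88,182) and (340,273) put the slot angle at -0.347 rad, and the pin is at 0.526 rad, so the cap needs a turn of +0.873 rad.

step_arm --pt "0.84 0.26 0" --pt "0.84 0.25 0" --pt "0 0 -1" --pt "0 0 -1" --pt "0 0 -1" --pt "0 0 -1" --pt "0 0 -1" --pt "0 0 -1" --pt "0 0 -0.8" --pt "0 0 -0.5" --pt "0 0 0" --pt "0 0 0" --turn '[0, 0, 0, 0, 0, 0, 0, 0, 0, 0, 0, 0]'

```text
time: 20.95
ee_pos: [0.4462, -0.2059, 0.0081]
eef_rot: [0.987, 0.16, 0.0, 0.0]
ft_force: [0.8, 0.3, 0.6]
width: 0.0871
grip_force: 0.0
```

step_arm --pt "0 0 0" --pt "0 0 0" --pt "0 0 0" --pt "0 0 0" --pt "0 0 0" --pt "0 0 0" --pt "0 0 0" --pt "0 0 0" --turn '[0, 0, 0, 0, 0, 0, 0, 0]' --grip 1 --newtons 20

```text
time: 21.75
ee_pos: [0.4455, -0.2064, 0.0077]
eef_rot: [0.987, 0.159, 0.0, 0.0]
ft_force: [-0.0, -0.4, 1.8]
width: 0.048
grip_force: 20.0
```

step_arm --pt "0 0 0.5" --pt "0 0 1" --pt "0 0 1" --pt "0 0 1" --pt "0 0 1" --pt "0 0 1" --pt "0 0 1" --pt "0 0 0" --pt "0 0 0" --turn '[0, 0, 0, 0, 0, 0, 0, 0, 0]'

```text
time: 22.65
ee_pos: [0.4456, -0.2063, 0.1707]
eef_rot: [0.987, 0.159, 0.0, 0.0]
ft_force: [-0.7, 0.6, -0.4]
width: 0.0479
grip_force: 20.0
```

step_arm --pt "0.51 0.845 0" --pt "0.51 0.845 0" --pt "0.51 0.845 0" --pt "0.51 0.845 0" --pt "0.51 0.845 0" --pt "0.51 0.845 0" --pt "0.51 0.845 0" --pt "0.51 0.845 0" --pt "0 0 0" --pt "0 0 0" --pt "0 0 0" --turn '[0.91, 0.91, 0.91, 0.91, 0.91, 0.91, 0.91, 0.905, 0, 0, 0]'

```text
time: 23.75
ee_pos: [0.5468, -0.0383, 0.1694]
eef_rot: [0.828, 0.561, -0.001, -0.0]
ft_force: [0.2, 0.4, 0.2]
width: 0.048
grip_force: 20.0
```

```bash
python3 - <<'E'
from h import *
c=camera("wrist");np.savez("w6.npz",**c);s=read_state();p=s["ee_pos"];W=fcloud(c);im=c["image"]
q=s["eef_rot"];print("tcp",p,"yaw",2*np.arctan2(q[1],q[0]),s["joint_positions"].round(2),s["width"])
print("held",rimfit(W,im,p[0],p[1],p[2]+.0305,.024,tol=.005,rin=.018,val=60))
print("shaft",circ(near(W,.565,.005,.02,.102,.13)))
T=near(W,.565,.0045,.032,.088,.1);T=T[np.hypot(T[:,0]-.565,T[:,1]-.0045)>.014];print("washer",circ(T),np.percentile(T[:,2],[5,50,95]))
T=near(W,.5650,.0044,.015,.1105,.13)
T=T[np.hypot(T[:,0]-.5650,T[:,1]-.0044)>.0065][:,:2]-[.5650,.0044]
e,v=np.linalg.eigh(T.T@T);print("pin angle",np.arctan2(v[1,1],v[0,1]))
n=440
def rect(x0,y0,zz):
    v,u=np.mgrid[:n,:n];X=x0+(u-n/2)/4000*.7;Y=y0-(v-n/2)/4000*.7
    P=np.stack([X,Y,np.full_like(X,zz),np.ones_like(X)],-1)@c["view"].T
    x,y,z=P[...,0],-P[...,1],-P[...,2];r=np.hypot(x,y);th=np.arctan2(r,z);K=c["mtx"]
    return cv2.remap(im,(K[0,2]+K[0,0]*th*x/r).astype(np.float32),(K[1,2]+K[1,1]*th*y/r).astype(np.float32),cv2.INTER_CUBIC)
o=np.hstack([rect(p[0],p[1],p[2]+.0305),rect(.565,.0044,.112)]);save("w6.png",o,.9)
E
```

```text
tcp [ 0.54690497 -0.03844086  0.16959526] yaw 1.1904268147461265 [ 0.59  0.27 -0.7   1.71  0.19  1.23 -0.54] 0.04837878420630995
held (array([ 0.54730497, -0.03724086]), np.int64(2220), 2560)
shaft (array([565. ,   4.4]), 12.2, 381, np.float64(0.1128))
washer (array([565.1,   4.3]), 26.1, 2364, np.float64(0.094)) [0.09280631 0.09405863 0.09523223]
pin angle -2.6239936018506236
```

View pics/w6.png

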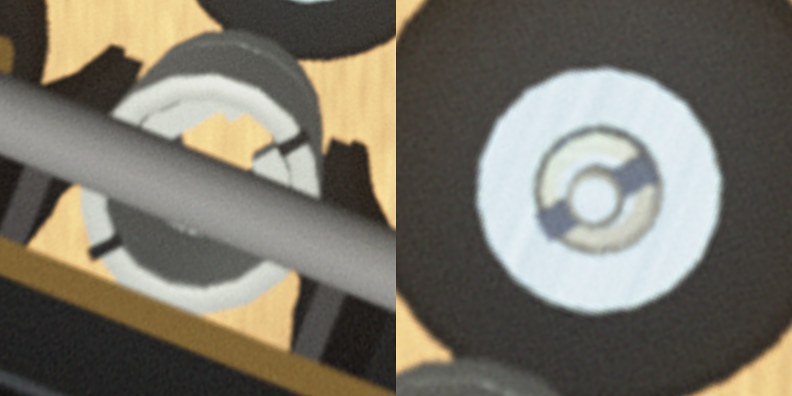

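The notches run from (90,253) to (310,137), about 0.485 rad, and the pin in the right panel is at about 0.48 to 0.52 rad, so they are aligned. The washer sits flat at z=94 mm. Now I'm moving over the spindle and lowering.

step_arm --pt "0.35 0.83 0" --pt "0.34 0.83 0" --pt "0 0 -0.5" --pt "0 0 -0.5" --pt "0 0 -0.4" --pt "0 0 -0.3" --pt "0 0 -0.2" --pt "0 0 -0.2" --pt "0 0 -0.2" --pt "0 0 0" --turn '[0, 0, 0, 0, 0, 0, 0, 0, 0, 0]'

```text
time: 24.8
ee_pos: [0.5645, 0.0041, 0.112]
eef_rot: [0.827, 0.562, -0.0, -0.0]
ft_force: [-0.5, -0.7, -0.5]
width: 0.0483
grip_force: 20.0
```

step_arm --pt "0 0 -0.08" --pt "0 0 -0.08" --pt "0 0 -0.08" --pt "0 0 -0.06" --pt "0 0 0" --turn '[0, 0, 0, 0, 0]'

```text
time: 25.3
ee_pos: [0.5646, 0.0041, 0.1049]
eef_rot: [0.827, 0.562, -0.0, -0.0]
ft_force: [-0.2, -0.2, -0.2]
width: 0.048
grip_force: 20.0
```

step_arm --pt "0 0 -0.04" --pt "0 0 -0.04" --pt "0 0 -0.04" --pt "0 0 -0.04" --pt "0 0 0" --turn '[0, 0, 0, 0, 0]'

```text
time: 25.8
ee_pos: [0.5648, 0.0042, 0.1013]
eef_rot: [0.827, 0.562, 0.0, 0.0]
ft_force: [-0.8, 0.3, 2.2]
width: 0.0476
grip_force: 20.0
```

step_arm --pt "0 0 -0.04" --pt "0 0 -0.04" --pt "0 0 0" --turn '[0, 0, 0]'

```text
time: 26.1
ee_pos: [0.5649, 0.0042, 0.0994]
eef_rot: [0.827, 0.562, 0.0, 0.0]
ft_force: [-2.0, -0.5, 3.5]
width: 0.0483
grip_force: 20.0
```

step_arm --pt "0 0 -0.04" --pt "0 0 -0.04" --turn '[0, 0]'

```text
time: 26.3
ee_pos: [0.5649, 0.0042, 0.0975]
eef_rot: [0.827, 0.562, 0.0, 0.0]
ft_force: [-2.6, -0.5, 6.1]
width: 0.0479
grip_force: 20.0
```

step_arm --pt "0 0 0" --turn '[0]'

```text
time: 26.4
ee_pos: [0.5649, 0.0042, 0.0973]
eef_rot: [0.827, 0.562, 0.0, 0.0]
ft_force: [-1.3, -0.8, 5.0]
width: 0.0482
grip_force: 20.0
```

```bash
python3 - <<'E'
from h import *
c=camera("wrist");s=read_state();p=s["ee_pos"];W=fcloud(c);im=c["image"]
print(p,s["ft_force"])
m=(im.min(-1)>60)&(np.hypot(W[...,0]-.565,W[...,1]-.0044)<.024)&(np.hypot(W[...,0]-.565,W[...,1]-.0044)>.018)&(W[...,2]>.11)&(W[...,2]<.145)
print("cap rim z",np.percentile(W[m][:,2],[10,50,90]),m.sum())
for n in("scene","top"):
    c=camera(n);W=cloud(c);np.savez(n+"7.npz",**c)
    T=near(W,.565,.0044,.0255,.04,.15);h,e=np.histogram(T[:,2],np.arange(.04,.15,.004));print(n,dict(zip(e.round(3).tolist(),h.tolist())))
E
```

```text
[0.56487672 0.00420061 0.09732465] [-1.72756067  0.24129605  5.29803972]
cap rim z [0.11640452 0.12727087 0.12835714] 2896
scene {0.04: 18, 0.044: 10, 0.048: 34, 0.052: 32, 0.056: 43, 0.06: 26, 0.064: 32, 0.068: 26, 0.072: 31, 0.076: 28, 0.08: 11, 0.084: 16, 0.088: 34, 0.092: 21, 0.096: 17, 0.1: 21, 0.104: 19, 0.108: 32, 0.112: 34, 0.116: 31, 0.12: 31, 0.124: 33, 0.128: 42, 0.132: 1, 0.136: 1, 0.14: 3, 0.144: 2}
top {0.04: 0, 0.044: 0, 0.048: 0, 0.052: 0, 0.056: 0, 0.06: 0, 0.064: 0, 0.068: 0, 0.072: 0, 0.076: 0, 0.08: 0, 0.084: 0, 0.088: 0, 0.092: 0, 0.096: 0, 0.1: 0, 0.104: 0, 0.108: 0, 0.112: 0, 0.116: 0, 0.12: 0, 0.124: 0, 0.128: 0, 0.132: 0, 0.136: 0, 0.14: 0, 0.144: 0}
```

step_arm --pt "0 0 -0.04" --pt "0 0 -0.04" --pt "0 0 -0.03" --pt "0 0 0" --turn '[0, 0, 0, 0]'

```text
time: 26.95
ee_pos: [0.5649, 0.0042, 0.0945]
eef_rot: [0.827, 0.562, 0.0, 0.0]
ft_force: [-2.3, -0.1, 3.3]
width: 0.0482
grip_force: 20.0
```

step_arm --pt "0 0 -0.02" --pt "0 0 -0.02" --turn '[0, 0]'

```text
time: 27.15
ee_pos: [0.5649, 0.0042, 0.0936]
eef_rot: [0.827, 0.562, 0.0, 0.0]
ft_force: [-2.0, -0.0, 5.6]
width: 0.0481
grip_force: 20.0
```

step_arm --pt "0 0 -0.02" --pt "0 0 -0.02" --turn '[0, 0]'

```text
time: 27.35
ee_pos: [0.5649, 0.0042, 0.0925]
eef_rot: [0.827, 0.562, 0.0, 0.0]
ft_force: [-2.5, -0.7, 6.3]
width: 0.0479
grip_force: 20.0
```

step_arm --pt "0 0 -0.02" --turn '[0]'

```text
time: 27.45
ee_pos: [0.5649, 0.0042, 0.092]
eef_rot: [0.827, 0.562, 0.0, 0.0]
ft_force: [-1.8, 0.4, 5.5]
width: 0.0477
grip_force: 20.0
```

step_arm --pt "0 0 -0.02" --turn '[0]'

```text
time: 27.55
ee_pos: [0.565, 0.0043, 0.0919]
eef_rot: [0.827, 0.562, 0.0, 0.0]
ft_force: [-4.4, -0.3, 11.7]
width: 0.0481
grip_force: 20.0
```

step_arm --pt "0 0 -0.012" --turn '[0]'

```text
time: 27.65
ee_pos: [0.565, 0.0043, 0.0918]
eef_rot: [0.827, 0.562, 0.0, 0.0]
ft_force: [-5.8, -0.8, 13.1]
width: 0.0483
grip_force: 20.0
```

step_arm --pt "0 0 -0.01" --turn '[0]'

```text
time: 27.75
ee_pos: [0.5651, 0.0043, 0.0918]
eef_rot: [0.827, 0.562, 0.0, 0.0]
ft_force: [-4.7, -0.2, 15.4]
width: 0.0475
grip_force: 20.0
```

```bash
python3 - <<'E'
from h import *
c=camera("wrist");s=read_state();p=s["ee_pos"];W=fcloud(c);im=c["image"]
print(p,s["ft_force"],s["torque"],s["joint_positions"].round(2))
d=np.hypot(W[...,0]-.565,W[...,1]-.0044)
m=(im.min(-1)>100)&(d<.024)&(d>.018)&(W[...,2]>.117)&(W[...,2]<.145)
print("cap rim z",np.percentile(W[m][:,2],[10,50,90]),m.sum())
E
```

```text
[0.56503461 0.00430966 0.09182829] [-4.71630599 -0.70762914 15.21670965] [-0.0277643   1.24521914 -0.002431  ] [ 0.49  0.4  -0.69  1.75  0.28  1.1  -0.68]
cap rim z [0.12134998 0.12228789 0.12308549] 1921
```

Rim at 122.3 mm matches the home height, and z stopped while the force rose to 15 N, so the bearing is on its seat. I'll relieve the pressure and start the turn.

step_arm --pt "0 0 0.02" --pt "0 0 0.01" --pt "0 0 0" --pt "0 0 0" --turn '[0, 0, 0.4, 0.6]'

```text
time: 28.2
ee_pos: [0.5653, 0.0043, 0.0919]
eef_rot: [0.792, 0.611, 0.001, 0.0]
ft_force: [-0.9, -0.6, 5.3]
width: 0.0482
grip_force: 20.0
```

step_arm --pt "0 0 0.012" --pt "0 0 0" --pt "0 0 0" --pt "0 0 0" --pt "0 0 0" --turn '[0.6, 0.7, 0.7, 0.7, 0]'

```text
time: 28.7
ee_pos: [0.5651, 0.0042, 0.0919]
eef_rot: [0.683, 0.73, 0.0, 0.0]
ft_force: [-0.2, -0.1, 4.0]
width: 0.0483
grip_force: 20.0
```

```bash
python3 - <<'E'
from h import *
s=read_state();q=s["eef_rot"];print(s["ee_pos"],s["ft_force"],s["torque"],2*np.arctan2(q[1],q[0]),s["joint_positions"].round(2))
E
```

```text
[0.56511126 0.00417445 0.09194407] [-0.24614206 -0.08361863  3.98860599] [-0.08543704 -0.12351258  0.0283186 ] 1.6380796822111994 [ 0.55  0.42 -0.77  1.74  0.32  1.11 -0.26]
```

step_arm --pt "0 0 0" --pt "0 0 0" --pt "0 0 0" --pt "0 0 0" --pt "0 0 0" --pt "0 0 0" --pt "0 0 0" --pt "0 0 0" --pt "0 0 0" --pt "0 0 0" --pt "0 0 0" --pt "0 0 0" --turn '[0.8, 0.8, 0.8, 0.8, 0.8, 0.8, 0.8, 0.8, 0.8, 0.8, 0.8, 0.6]'

```text
time: 29.9
ee_pos: [0.5651, 0.0042, 0.092]
eef_rot: [0.187, 0.982, 0.0, 0.0]
ft_force: [-0.5, -0.2, 3.7]
width: 0.0481
grip_force: 20.0
```

step_arm --pt "0 0 0" --pt "0 0 0" --turn '[0, 0]'

```text
time: 30.1
ee_pos: [0.565, 0.0042, 0.0919]
eef_rot: [0.189, 0.982, 0.0, 0.0]
ft_force: [-0.1, -0.7, 4.6]
width: 0.0483
grip_force: 20.0
```

```bash
python3 - <<'E'
from h import *
s=read_state();q=s["eef_rot"];print(s["ee_pos"],s["ft_force"],s["torque"],2*np.arctan2(q[1],q[0]))
E
```

```text
[0.56499726 0.0042175  0.09194602] [-0.12400693 -0.68051247  4.62676565] [ 0.08705854 -0.24250747  0.02969449] 2.7612196390202586
```

step_arm --pt "0 0 0" --pt "0 0 0" --pt "0 0 0" --pt "0 0 0" --pt "0 0 0" --pt "0 0 0.5" --pt "0 0 1" --pt "0 0 1" --pt "0 0 1" --pt "0.85 -0.35 0.5" --pt "0.85 -0.35 0" --pt "0 0 0" --turn '[0, 0, 0, 0, 0, 0, 0, 0, 0, 0, 0, 0]' --grip 0

```text
time: 31.3
ee_pos: [0.6092, -0.015, 0.1928]
eef_rot: [0.189, 0.982, 0.0, 0.001]
ft_force: [-1.1, -0.2, 0.8]
width: 0.087
grip_force: 0.0
```

```bash
python3 - <<'E'
from h import *
c=camera("wrist");s=read_state();p=s["ee_pos"];W=fcloud(c);im=c["image"];print(p,s["width"])
d=np.hypot(W[...,0]-.565,W[...,1]-.0044)
m=(d<.024)&(d>.018)&(W[...,2]>.115);print("rim",circ(W[m]),np.percentile(W[m][:,2],[10,50,90]))
n=440
v,u=np.mgrid[:n,:n];X=.565+(u-n/2)/4000*.7;Y=.0044-(v-n/2)/4000*.7
P=np.stack([X,Y,np.full_like(X,.12),np.ones_like(X)],-1)@c["view"].T
x,y,z=P[...,0],-P[...,1],-P[...,2];r=np.hypot(x,y);th=np.arctan2(r,z);K=c["mtx"]
save("end.png",cv2.remap(im,(K[0,2]+K[0,0]*th*x/r).astype(np.float32),(K[1,2]+K[1,1]*th*y/r).astype(np.float32),cv2.INTER_CUBIC))
E
```

```text
[ 0.6078967  -0.01372684  0.19237651] 0.0865412413407375
rim (array([565. ,   4.4]), 24.0, 8341, np.float64(0.2724)) [0.12268752 0.29904242 0.31256738]
```

View pics/end.png

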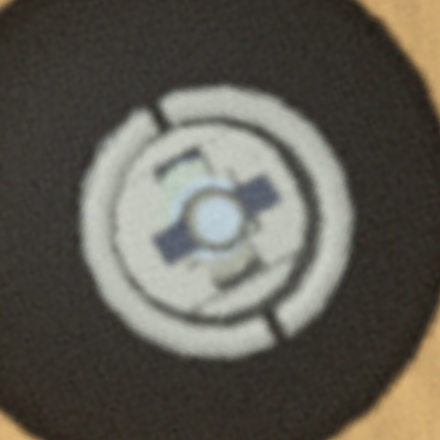

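The pin, from (170,245) to (262,190), lies above the web and square to the slot. The notches are at (155,110) and (278,325), and the cap is level and released. The gripper is clear, so I'm handing in.

```bash
python3 -c "
from bench import *
print(close_job())"
```

```text
the job is handed in; nothing more can be done
None
```

The lamp swivel is rebuilt and handed in at about 31 s: sleeve and washer are on the spindle, the bearing is home (the push peaked at about 15 N), and the cap is a quarter turn under the pin and released.

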